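# Release the latched lamp key at the flower stand

## Task

One of the four identical keys on the grey switch box for the stand's display lamps has been left latched in. Starting with the key at the robot's left end and going along the row to the right, tap each of the four keys with the fingertips, lightly enough not to push any of them in or set the latched one free, lifting off after each; then press the one that is already in right down and let go, so that all four keys stand fully out. Only touch the keys: pick nothing up, and leave the things that stand on the box and right beside it where they are.

Things in the scene. Friction and masses are not known exactly. Their poses are not given: they have to be found in the camera images.
- switchbox: Grey metal switch box, fixed to the table, 160 (x) x 240 (y) x 55 mm high; origin at the centre of its underside, z up, x towards its rear, y along the row of keys towards the robot's left. The four keys stand in a straight row 35 mm in front of its centre (x = -35 mm), at y = +75, +25, -25 and -75 mm; behind the row its flat top serves as a shelf. It is turned by up to 17 degrees.
- key1_top (a point): Centre of the top face of the first (leftmost) key, counted from the robot's left; moves with the key. White plastic key with a flat square top, 34 x 34 mm, neighbours 50 mm apart centre to centre. Its top stands 14 mm above the box when out, 9 mm when latched in, 4 mm at the bottom of its stroke.
- key2_top (a point): Centre of the top face of the second key, counted from the robot's left; moves with the key. White plastic key with a flat square top, 34 x 34 mm, neighbours 50 mm apart centre to centre. Its top stands 14 mm above the box when out, 9 mm when latched in, 4 mm at the bottom of its stroke.
- key3_top (a point): Centre of the top face of the third key, counted from the robot's left; moves with the key. White plastic key with a flat square top, 34 x 34 mm, neighbours 50 mm apart centre to centre. Its top stands 14 mm above the box when out, 9 mm when latched in, 4 mm at the bottom of its stroke.
- key4_top (a point): Centre of the top face of the fourth (rightmost) key, counted from the robot's left; moves with the key. White plastic key with a flat square top, 34 x 34 mm, neighbours 50 mm apart centre to centre. Its top stands 14 mm above the box when out, 9 mm when latched in, 4 mm at the bottom of its stroke.
- key1 (a joint): Travel of the first (leftmost) key, m, growing downwards: 0 = out, about 0.005 = latched in, 0.010 = bottom stop. Each key is held up by a spring: an out key does not move until pushed with about 3 N, then gives about 1.7 mm per further newton. The one latched key (any of the four) does not move until about 6 N; pushed to the bottom of its stroke (about 10 N) and let go, it comes free and rises to 0. Lighter pushes leave it latched.
- key2 (a joint): Travel of the second key, m, growing downwards: 0 = out, about 0.005 = latched in, 0.010 = bottom stop. Behaves like key1.
- key3 (a joint): Travel of the third key, m, growing downwards: 0 = out, about 0.005 = latched in, 0.010 = bottom stop. Behaves like key1.
- key4 (a joint): Travel of the fourth (rightmost) key, m, growing downwards: 0 = out, about 0.005 = latched in, 0.010 = bottom stop. Behaves like key1.
- spool: Loose copper-coloured ribbon spool, 44 mm across, 25 mm high, standing on the box's top behind the keys; origin at the centre of its underside.
- candle_cup: Loose glass candle cup, 44 mm across, 30 mm high, on the box's top behind the keys; origin at the centre of its underside.
- secateurs: Loose closed secateurs with black handles, about 150 mm long, 14 mm high, lying to the right of the box; origin under the pivot, x towards the blade tip.
- moss_pot: Loose terracotta pot with a green moss ball, 68 mm across, 88 mm high, to the left of the box; origin at the centre of its underside.

How it is judged:
By the outcome, as a careful person would: the job done as asked, in the order asked, and still so for the second after the job is handed in, with the robot touching nothing.
It also fails if it takes over 51 s, if anything falls off the work surface, if the arm or the gripper's body presses on something with over 40 N, if the wrist force passes 120 N, or if a joint passes its speed limit or range.

## Robot

A 6-joint arm with a two-finger parallel gripper is mounted at the origin on the work surface. World frame = base frame: x ahead of the robot, y to its left, z up, the work surface at z = 0. Lengths are in m, angles in rad, forces in N, time in s.
With the tool pointing down it reaches from about 0.3 to 1 m from the base axis. Payload 5.1 kg.
Tool frame: the origin (TCP) lies at the very end of the fingers, on their centre line; the grasp point (between the pads) lies 19 mm behind it; z points along the fingers, y is the line along which they close (so a half turn about z gives the same grasp; the last joint's range is limited). The gripper opens to 95 mm and grips with 3 to 60 N. Pads are 20 mm wide; open, the fingers measure 119 mm over their backs; the gripper's body (75 mm by 180 mm) begins 59 mm behind the grasp point.
Start: joints at [-1.389, 0.124, 1.65, -0, 1.367, -0.083], TCP at [0.17, -0.627, 0.215] pointing down, gripper open.
Joint ranges: [-2.61, 2.61], [-1.02, 2.33], [0.03, 2.71], [-1.35, 4.49], [0.32, 2.68], [-2.91, 2.91]. Speed limits (rad/s): [2.57, 2.57, 3.14, 3.14, 3.14, 3.14].

## Interface

Orientations are given as a unit quaternion [x, y, z, w].
In Python, from cell import telemetry, imaging, ctrl gives the robot as it stands.
- The arm moves only by the shell command python3 -m inch 'ROWS'. ROWS is JSON, a list of rows, each a list of 7 numbers: the shift along the world's x, y, z each as a share of 0.4 m, from -1 to 1, then the turn, a rotation vector about the world's x, y, z each as a share of pi rad, from -1 to 1, then the opening, from 0 (shut) to 1 (fully open). A call has 1 to 20 rows; each row is the pose to reach, as a shift and turn from the pose commanded when the call began, turning the shorter way round; what a row does not reach only later rows make up. A row lasts 1/12 s, in which the tool goes at most 41.7 mm and 7.16 degrees, less where a joint would pass 70% of its speed; a pose out of reach is approached as far as the arm can. A call with a number of a shift or a turn outside -1 to 1 is refused whole. A call with a gripper value outside its range is refused whole. The fingers move at their own pace and stop on an object; the grip force is fixed at half the most. Time passes only in rows, so rows that repeat a pose let the fingers close. It gives the time, the measured TCP pose, the force, the opening and the grip force at its end, in the units of the state.
- telemetry.get_state(): the state, without advancing time (a new reading comes with each control period).
- imaging.capture(name): name is "scene" or "top"; returns (picture, depth): 420x560x3 uint8, red, green, blue; 420x560 float32, m along the optical axis (not along the pixel's ray), 0 where there is no reading.
- imaging.camera_info(name): a dict with "fx", "fy", "cx", "cy" (pixels), "T" (4x4, takes a point from camera to world coordinates). Camera axes: x right, y down, z forward; pixel columns grow to the right and rows downward; lengths in m; the calibration is good to about 2 mm. A picture is of the moment at which its call begins. camera_info takes no time and is no camera call.
- ctrl.job_done(): hands the job in; it is judged then, once.
The state is a dict: "clock": time; "joint_pos": joint angles; "qd": joint speeds; "joint_torque": joint torques, N m; "tool_pos": TCP position; "tool_rot": TCP orientation; "ft_force": force on the tool from outside, world axes, zero at the start; "moment": the same for the moment, N m; "grip_width": finger opening in m; "finger_force": force on a finger pad.
Only numpy, scipy, OpenCV 4.12 (cv2) and the standard library are available. Lean on these libraries where they do the work, as an engineer would, in place of code of your own. Each camera call takes 0.05 s, during which the arm holds its last target. There are 200 camera calls.

## Working session

There is one attempt and no reset: what is moved stays moved. The work goes in short steps, Python scripts to look and compute and a shell command to move; the robot and the scene stay as the last step left them, time stands still between calls to the robot, and variables do not carry over. Pictures are saved under pics/ and viewed, at most 10 in all, crops included, and the job is handed in when it is done.

```bash
ls; mkdir -p pics
python3 - <<'E'
from cell import telemetry, imaging
import cv2,numpy as np
for n in("top","scene"):
    p,d=imaging.capture(n); cv2.imwrite(f"pics/{n}0.png",p[:,:,::-1]); np.savez(f"{n}0.npz",p=p,d=d); i=imaging.camera_info(n); print(n,i)
s=telemetry.get_state(); print(s)
E
```

```text
pics
top {'fx': 508.5836904637893, 'fy': 508.5836904637893, 'cx': 273.62600821348764, 'cy': 215.8428852037958, 'T': array([[-0.00585668, -0.9957308 ,  0.0921188 ,  0.46997047],
       [-0.99976226,  0.00389566, -0.02145339,  0.0614027 ],
       [ 0.02100294, -0.09222254, -0.99551689,  1.06946614],
       [ 0.        ,  0.        ,  0.        ,  1.        ]])}
scene {'fx': 389.7335893880755, 'fy': 389.7335893880755, 'cx': 287.9612575610718, 'cy': 213.50490442434233, 'T': array([[-0.34285342,  0.4979487 , -0.79655422,  1.18380799],
       [ 0.93938544,  0.17943114, -0.29216343,  0.26950444],
       [-0.00255577, -0.84844066, -0.52928434,  0.50316196],
       [ 0.        ,  0.        ,  0.        ,  1.        ]])}
{'clock': 0.1, 'joint_pos': array([-1.38858609e+00,  1.24436268e-01,  1.65152634e+00, -2.32763797e-05,
        1.36750182e+00, -8.25884469e-02]), 'qd': array([ 0.00040879, -0.00188698, -0.00140373,  0.00035371, -0.0016726 ,
        0.00179786]), 'joint_torque': array([ 8.59152769e-04, -4.18880582e+01, -3.61096394e+01,  7.76350172e-02,
        4.61757474e-02, -7.36054358e-05]), 'tool_pos': array([ 0.16998229, -0.62678088,  0.21351888]), 'tool_rot': array([ 9.91247257e-01,  1.32015145e-01, -5.79802655e-05, -9.34158560e-04]), 'ft_force': array([-0.25551465, -0.32790902,  0.51508889]), 'moment': array([ 0.00415898, -0.00916142,  0.02283958]), 'finger_force': 0.0, 'grip_width': 0.095407854976513}
```

View pics/top0.png

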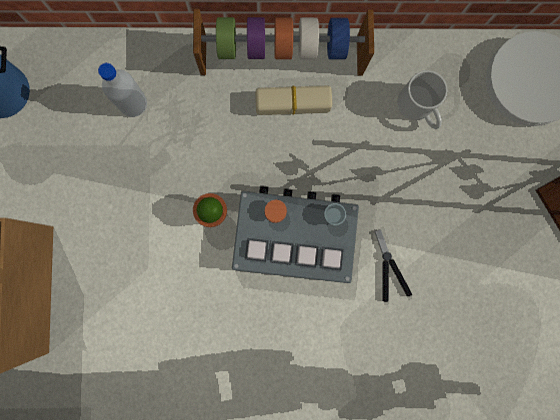

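View pics/scene0.png

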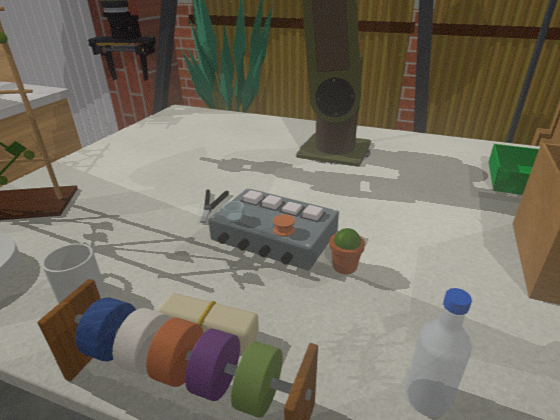

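The top view shows the box with its keys at about (257,250), (282,253), (307,256) and (332,259), left to right. The spool is at (276,211), the cup at (335,214), the pot at (210,210) and the secateurs at (390,265).

```bash
cat > h.py <<'E'
import numpy as np,cv2
from cell import imaging
def world(n,d):
    i=imaging.camera_info(n);v,u=np.mgrid[:420,:560]
    P=np.stack([(u-i['cx'])/i['fx']*d,(v-i['cy'])/i['fy']*d,d,np.ones_like(d)],-1)
    return (P@i['T'].T)[...,:3]
def keys(p,d):
    W=world("top",d); m=((p.min(2)>150)).astype(np.uint8); m[:235]=0;m[275:]=0;m[:,:243]=0;m[:,350:]=0
    n,l,s,c=cv2.connectedComponentsWithStats(m,connectivity=4)
    for k in sorted([k for k in range(1,n) if s[k,4]>120],key=lambda k:c[k,0]):
        q=cv2.erode((l==k).astype(np.uint8),np.ones((5,5)))>0
        mm=l==k
        box=cv2.minAreaRect(np.argwhere(mm)[:,::-1].astype(np.float32))
        print(c[k].round(1),s[k,4],"bbox",s[k,:4],W[mm].mean(0).round(4),"z med/mean",np.median(W[q][:,2]).round(4),W[q][:,2].mean().round(4),q.sum(),box[2])
    return W
E
python3 - <<'E'
from h import *
z=np.load("top0.npz");p,d=z['p'],z['d'];W=keys(p,d)
for u,v in[(257,232),(300,236),(330,240),(262,268),(320,274),(220,260),(430,230)]:
    print(u,v,np.median(W[v-3:v+4,u-3:u+4].reshape(-1,3),0).round(4))
big=cv2.resize(p[180:290,225:365,::-1],None,fx=5,fy=5,interpolation=cv2.INTER_CUBIC);cv2.imwrite("pics/c1.png",big)
s=np.load("scene0.npz")['p'];cv2.imwrite("pics/c2.png",cv2.resize(s[175:275,200:345,::-1],None,fx=5,fy=5,interpolation=cv2.INTER_CUBIC))
E
```

```text
[256.3 249.5] 251 bbox [248 241  18  18] [0.4963 0.0742 0.0724] z med/mean 0.0682 0.0684 128 7.125016689300537
[281.6 252.4] 248 bbox [273 244  18  18] [0.4904 0.0247 0.0718] z med/mean 0.0637 0.0637 126 7.125016689300537
[306.9 255.2] 252 bbox [299 247  17  17] [ 0.4846 -0.0251  0.0685] z med/mean 0.0685 0.0686 131 5.19442892074585
[332.1 258.1] 250 bbox [324 250  17  17] [ 0.4787 -0.0741  0.0726] z med/mean 0.0687 0.0689 130 5.19442892074585
257 232 [0.5316 0.0729 0.0549]
300 236 [ 0.5232 -0.0129  0.0548]
330 240 [ 0.5149 -0.073   0.0544]
262 268 [0.46   0.0632 0.0543]
320 274 [ 0.4474 -0.052   0.0542]
220 260 [ 0.4767  0.1511 -0.0005]
430 230 [ 0.5375 -0.2931  0.0007]
```

View pics/c2.png

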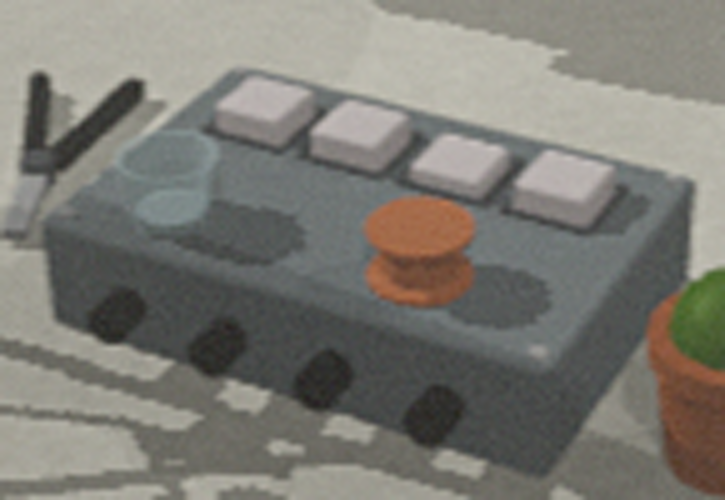

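Key 2 is the latched one: its top is at z 0.064, against 0.069 for the others, and it is visibly lower at (460,165) in the scene crop. Next I move above key 1 with the fingers shut and lined up with the row.

```bash
R='[0.408,0.875,0,0,0,-0.061,0]'
python3 -m inch '[[0.408,0.875,0,0,0,-0.061,0],[0.408,0.875,0,0,0,-0.061,0],[0.408,0.875,0,0,0,-0.061,0],[0.408,0.875,0,0,0,-0.061,0],[0.408,0.875,0,0,0,-0.061,0],[0.408,0.875,0,0,0,-0.061,0],[0.408,0.875,0,0,0,-0.061,0],[0.408,0.875,0,0,0,-0.061,0],[0.408,0.875,0,0,0,-0.061,0],[0.408,0.875,0,0,0,-0.061,0],[0.408,0.875,0,0,0,-0.061,0],[0.408,0.875,0,0,0,-0.061,0]]'
python3 -m inch '[[0.408,0.878,0,0,0,-0.061,0],[0.408,0.878,0,0,0,-0.061,0],[0.408,0.878,0,0,0,-0.061,0],[0.408,0.878,0,0,0,-0.061,0],[0.408,0.878,0,0,0,-0.061,0],[0.408,0.878,0,0,0,-0.061,0],[0.408,0.878,0,0,0,-0.061,0],[0.408,0.878,0,0,0,-0.061,0],[0.408,0.878,0,0,0,-0.061,0],[0.408,0.878,0,0,0,-0.061,0],[0.408,0.878,0,0,0,-0.061,0],[0.408,0.878,0,0,0,-0.061,0],[0.408,0.878,0,0,0,-0.061,0],[0.408,0.878,0,0,0,-0.061,0],[0.408,0.878,0,0,0,-0.061,0]]'
```

```text
clock: 1.1
tool_pos: [0.3333, -0.2773, 0.2145]
tool_rot: [0.999, 0.037, -0.0, 0.0]
ft_force: [0.0, -0.4, 0.3]
grip_width: 0.0208
finger_force: 0.0
clock: 2.35
tool_pos: [0.4964, 0.0723, 0.2146]
tool_rot: [0.998, -0.06, 0.0, 0.0]
ft_force: [-0.2, -0.3, 0.7]
grip_width: 0.0006
finger_force: 0.0
```

```bash
python3 -m inch '[[0,0.0045,-0.1,0,0,0,0],[0,0.0045,-0.2,0,0,0,0],[0,0.0045,-0.27,0,0,0,0],[0,0.0045,-0.31,0,0,0,0],[0,0.0045,-0.335,0,0,0,0],[0,0.0045,-0.335,0,0,0,0],[0,0.0045,-0.335,0,0,0,0],[0,0.0045,-0.335,0,0,0,0]]'
python3 - <<'E'
from h import *
p,d=imaging.capture("scene");cv2.imwrite("pics/c3.png",cv2.resize(p[100:275,180:400,::-1],None,fx=3.5,fy=3.4,interpolation=cv2.INTER_CUBIC))
E
```

```text
clock: 3.02
tool_pos: [0.4979, 0.0754, 0.0826]
tool_rot: [0.998, -0.059, 0.002, -0.0]
ft_force: [0.4, 0.0, 0.1]
grip_width: 0.0007
finger_force: 0.0
```

View pics/c3.png

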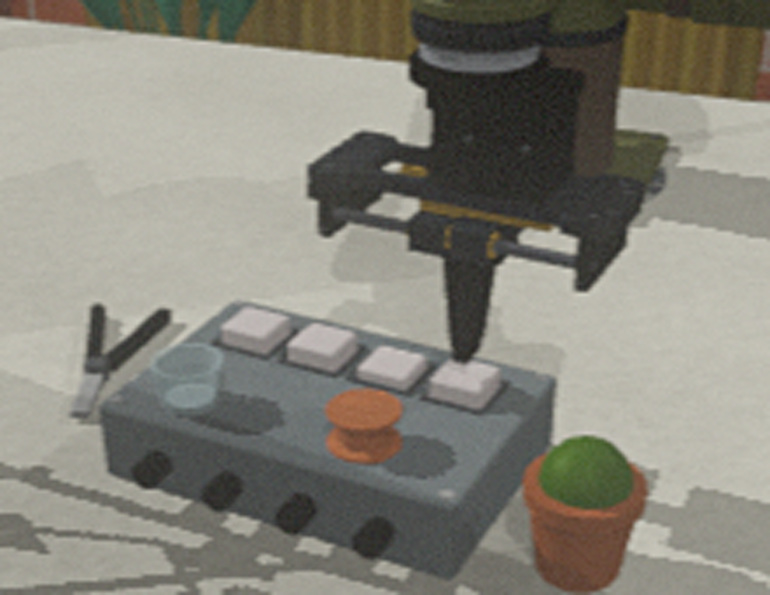

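The fingertip, at (465,355), is over key 1 at (465,378), and the clearances are good. Now I descend to find contact.

```bash
python3 -m inch '[[0,0,-0.008,0,0,0,0],[0,0,-0.016,0,0,0,0],[0,0,-0.02,0,0,0,0],[0,0,-0.02,0,0,0,0]]'
python3 -m inch '[[0,0,-0.0025,0,0,0,0],[0,0,-0.0025,0,0,0,0]]'
```

```text
clock: 3.4
tool_pos: [0.4962, 0.0757, 0.0723]
tool_rot: [0.998, -0.059, -0.0, 0.0]
ft_force: [-0.0, 0.9, -1.2]
grip_width: 0.0007
finger_force: 0.0
clock: 3.57
tool_pos: [0.4964, 0.0757, 0.0715]
tool_rot: [0.998, -0.059, -0.0, 0.0]
ft_force: [-0.8, -0.1, -0.3]
grip_width: 0.0004
finger_force: 0.0
```

```bash
python3 -m inch '[[0,0,-0.0025,0,0,0,0],[0,0,-0.0025,0,0,0,0]]'
python3 -m inch '[[0,0,-0.00125,0,0,0,0],[0,0,-0.00125,0,0,0,0]]'
```

```text
clock: 3.73
tool_pos: [0.4964, 0.0757, 0.0705]
tool_rot: [0.998, -0.059, -0.0, 0.0]
ft_force: [-0.2, -1.2, 0.1]
grip_width: 0.0007
finger_force: 0.0
clock: 3.9
tool_pos: [0.4964, 0.0757, 0.0701]
tool_rot: [0.998, -0.059, -0.0, 0.0]
ft_force: [0.3, 0.2, -1.2]
grip_width: 0.0007
finger_force: 0.0
```

```bash
python3 -m inch '[[0,0,-0.00125,0,0,0,0],[0,0,-0.00125,0,0,0,0]]'
```

```text
clock: 4.07
tool_pos: [0.4965, 0.0756, 0.0696]
tool_rot: [0.998, -0.059, -0.0, 0.0]
ft_force: [-0.4, -0.2, -0.3]
grip_width: 0.0003
finger_force: 0.0
```

```bash
python3 -m inch '[[0,0,-0.00075,0,0,0,0],[0,0,-0.00075,0,0,0,0]]'
```

```text
clock: 4.23
tool_pos: [0.4965, 0.0756, 0.0693]
tool_rot: [0.998, -0.059, -0.0, 0.0]
ft_force: [-0.5, 0.6, -0.5]
grip_width: 0.0005
finger_force: 0.0
```

```bash
python3 -m inch '[[0,0,-0.00075,0,0,0,0],[0,0,-0.00075,0,0,0,0]]'
```

```text
clock: 4.4
tool_pos: [0.4965, 0.0757, 0.0693]
tool_rot: [0.998, -0.059, -0.0, 0.0]
ft_force: [-0.9, -0.3, 2.0]
grip_width: 0.0004
finger_force: 0.9
```

```bash
for i in 1 2 3; do python3 -m inch '[[0,0,0,0,0,0,0]]' | grep -E "tool_pos|force"; done
```

```text
tool_pos: [0.4965, 0.0757, 0.0693]
ft_force: [-1.3, -0.6, 1.9]
finger_force: 1.1
tool_pos: [0.4965, 0.0757, 0.0693]
ft_force: [-1.7, 0.5, 2.4]
finger_force: 1.3
tool_pos: [0.4965, 0.0756, 0.0693]
ft_force: [-2.0, -0.0, 3.0]
finger_force: 1.4
```

Key 1 is tapped: about 2–3 N, and the tip stopped at z = 0.0693. Now I lift and move over key 2.

```bash
python3 -m inch '[[0,0,0.01,0,0,0,0],[0,0,0.03,0,0,0,0],[0,0,0.03,0,0,0,0],[0,0,0.03,0,0,0,0]]'; python3 -m inch '[[-0.007,-0.06,0,0,0,0,0],[-0.0145,-0.125,0,0,0,0,0],[-0.0145,-0.125,0,0,0,0,0],[-0.0145,-0.125,0,0,0,0,0],[-0.0145,-0.125,0,0,0,0,0]]'
python3 - <<'E'
from h import *
p,d=imaging.capture("scene");cv2.imwrite("pics/c4.png",cv2.resize(p[150:275,200:345,::-1],None,fx=5,fy=4.6,interpolation=cv2.INTER_CUBIC))
E
```

```text
clock: 4.98
tool_pos: [0.4972, 0.0757, 0.082]
tool_rot: [0.998, -0.059, 0.001, -0.0]
ft_force: [0.9, -0.2, 0.1]
grip_width: 0.0005
finger_force: 0.0
clock: 5.4
tool_pos: [0.4907, 0.0259, 0.081]
tool_rot: [0.998, -0.059, -0.0, -0.0]
ft_force: [-0.6, 0.2, 0.5]
grip_width: 0.0003
finger_force: 0.0
```

View pics/c4.png

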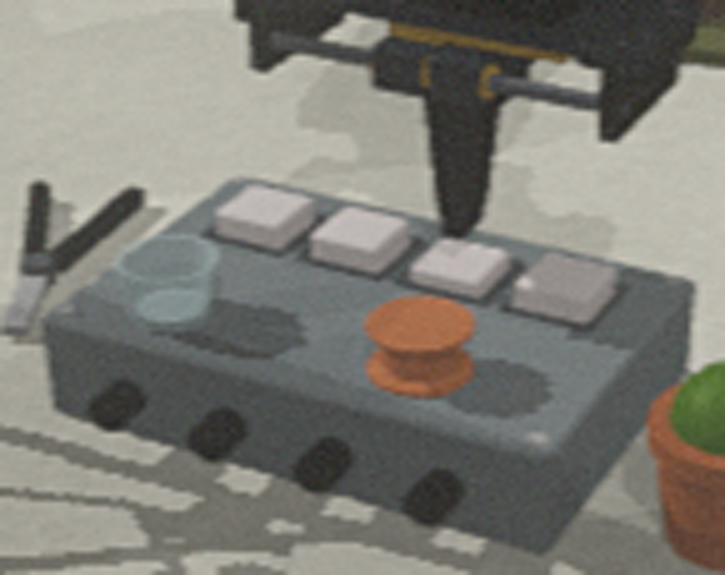

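Key 1, at (565,280), is still fully out, and the tip at (460,235) is over latched key 2. Now I descend onto it.

```bash
python3 -m inch '[[0,0,-0.012,0,0,0,0],[0,0,-0.024,0,0,0,0],[0,0,-0.032,0,0,0,0],[0,0,-0.0365,0,0,0,0],[0,0,-0.0365,0,0,0,0],[0,0,-0.0365,0,0,0,0]]'
python3 -m inch '[[0,0,-0.00125,0,0,0,0],[0,0,-0.00125,0,0,0,0]]'
```

```text
clock: 5.95
tool_pos: [0.4905, 0.0258, 0.0661]
tool_rot: [0.998, -0.059, -0.0, -0.0]
ft_force: [-0.0, 0.3, -0.2]
grip_width: 0.0005
finger_force: 0.0
clock: 6.12
tool_pos: [0.4908, 0.0257, 0.0661]
tool_rot: [0.998, -0.059, 0.0, 0.0]
ft_force: [0.0, -0.2, -0.4]
grip_width: 0.0001
finger_force: 0.0
```

```bash
python3 -m inch '[[0,0,-0.001,0,0,0,0],[0,0,-0.001,0,0,0,0]]'
```

```text
clock: 6.28
tool_pos: [0.4908, 0.0256, 0.0657]
tool_rot: [0.998, -0.059, 0.0, -0.0]
ft_force: [-0.5, 0.5, -0.3]
grip_width: 0.0001
finger_force: 0.0
```

```bash
python3 -m inch '[[0,0,-0.00125,0,0,0,0],[0,0,-0.00125,0,0,0,0]]'
```

```text
clock: 6.45
tool_pos: [0.4906, 0.0256, 0.065]
tool_rot: [0.998, -0.059, -0.0, 0.0]
ft_force: [-0.6, 0.2, 0.2]
grip_width: 0.0003
finger_force: 0.0
```

```bash
python3 -m inch '[[0,0,-0.001,0,0,0,0],[0,0,-0.001,0,0,0,0]]'
```

```text
clock: 6.62
tool_pos: [0.4906, 0.0256, 0.0646]
tool_rot: [0.998, -0.059, -0.0, 0.0]
ft_force: [-0.3, -0.7, 0.1]
grip_width: 0.0003
finger_force: 0.0
```

```bash
python3 -m inch '[[0,0,-0.00075,0,0,0,0],[0,0,-0.00075,0,0,0,0]]'
```

```text
clock: 6.78
tool_pos: [0.4907, 0.0256, 0.0645]
tool_rot: [0.998, -0.059, -0.0, 0.0]
ft_force: [-1.3, -0.6, 2.4]
grip_width: 0.0004
finger_force: 0.7
```

Key 2 is touched at 2.4 N, z = 0.0645. Now I lift and go over key 3.

```bash
python3 -m inch '[[0,0,0,0,0,0,0]]' | grep force; python3 -m inch '[[0,0,0.02,0,0,0,0],[0,0,0.042,0,0,0,0],[0,0,0.042,0,0,0,0],[0,0,0.042,0,0,0,0]]'; python3 -m inch '[[-0.007,-0.06,0,0,0,0,0],[-0.0145,-0.125,0,0,0,0,0],[-0.0145,-0.125,0,0,0,0,0],[-0.0145,-0.125,0,0,0,0,0],[-0.0145,-0.125,0,0,0,0,0]]'
```

```text
ft_force: [-1.7, -0.4, 1.9]
finger_force: 0.9
clock: 7.2
tool_pos: [0.4916, 0.0256, 0.0825]
tool_rot: [0.998, -0.059, 0.001, -0.0]
ft_force: [0.7, 0.1, 0.6]
grip_width: 0.0002
finger_force: 0.0
clock: 7.62
tool_pos: [0.4848, -0.0241, 0.081]
tool_rot: [0.998, -0.059, -0.0, -0.0]
ft_force: [-0.4, 0.1, 0.2]
grip_width: 0.0005
finger_force: 0.0
```

```bash
python3 -m inch '[[0,0,-0.01,0,0,0,0],[0,0,-0.02,0,0,0,0],[0,0,-0.025,0,0,0,0],[0,0,-0.025,0,0,0,0],[0,0,-0.025,0,0,0,0]]'; python3 -m inch '[[0,0,-0.001,0,0,0,0],[0,0,-0.001,0,0,0,0]]'
```

```text
clock: 8.03
tool_pos: [0.4846, -0.024, 0.0707]
tool_rot: [0.998, -0.059, -0.0, -0.0]
ft_force: [-0.4, -0.4, 0.5]
grip_width: 0.0005
finger_force: 0.0
clock: 8.2
tool_pos: [0.485, -0.0243, 0.0708]
tool_rot: [0.998, -0.059, 0.0, -0.0]
ft_force: [0.0, 0.2, 0.1]
grip_width: 0.001
finger_force: 0.0
```

```bash
python3 -m inch '[[0,0,-0.001,0,0,0,0],[0,0,-0.001,0,0,0,0]]'
```

```text
clock: 8.37
tool_pos: [0.485, -0.0244, 0.0705]
tool_rot: [0.998, -0.059, 0.0, 0.0]
ft_force: [-0.1, 0.1, -0.3]
grip_width: 0.0005
finger_force: 0.0
```

```bash
python3 -m inch '[[0,0,-0.00125,0,0,0,0],[0,0,-0.00125,0,0,0,0]]'
```

```text
clock: 8.53
tool_pos: [0.4849, -0.0244, 0.0698]
tool_rot: [0.998, -0.059, 0.0, 0.0]
ft_force: [-0.2, 0.1, 0.7]
grip_width: 0.0003
finger_force: 0.0
```

```bash
python3 -m inch '[[0,0,-0.001,0,0,0,0],[0,0,-0.001,0,0,0,0]]'
```

```text
clock: 8.7
tool_pos: [0.4848, -0.0243, 0.0694]
tool_rot: [0.998, -0.059, -0.0, -0.0]
ft_force: [-0.4, 0.4, 0.6]
grip_width: 0.0004
finger_force: 0.0
```

```bash
python3 -m inch '[[0,0,-0.00075,0,0,0,0],[0,0,-0.00075,0,0,0,0]]'
```

```text
clock: 8.87
tool_pos: [0.4849, -0.0244, 0.0693]
tool_rot: [0.998, -0.059, 0.0, 0.0]
ft_force: [-1.1, 0.4, 0.7]
grip_width: 0.0007
finger_force: 0.5
```

```bash
python3 -m inch '[[0,0,0,0,0,0,0],[0,0,0,0,0,0,0]]' | grep force
```

```text
ft_force: [-0.1, -0.5, 1.5]
finger_force: 0.6
```

```bash
python3 -m inch '[[0,0,-0.0003,0,0,0,0]]' | grep force;  python3 -m inch '[[0,0,0.02,0,0,0,0],[0,0,0.03,0,0,0,0],[0,0,0.03,0,0,0,0],[0,0,0.03,0,0,0,0]]'; python3 -m inch '[[-0.007,-0.06,0,0,0,0,0],[-0.0145,-0.125,0,0,0,0,0],[-0.0145,-0.125,0,0,0,0,0],[-0.0145,-0.125,0,0,0,0,0],[-0.0145,-0.125,0,0,0,0,0]]'
```

```text
ft_force: [-1.4, 0.0, 3.1]
finger_force: 1.4
clock: 9.45
tool_pos: [0.4854, -0.0244, 0.0817]
tool_rot: [0.998, -0.059, 0.001, 0.0]
ft_force: [-0.1, 0.3, -0.2]
grip_width: 0.0007
finger_force: 0.0
clock: 9.87
tool_pos: [0.4789, -0.0741, 0.0808]
tool_rot: [0.998, -0.059, -0.0, -0.0]
ft_force: [-0.9, 0.2, 0.1]
grip_width: 0.0006
finger_force: 0.0
```

```bash
python3 -m inch '[[0,0,-0.01,0,0,0,0],[0,0,-0.02,0,0,0,0],[0,0,-0.025,0,0,0,0],[0,0,-0.025,0,0,0,0],[0,0,-0.025,0,0,0,0]]'; python3 -m inch '[[0,0,-0.0015,0,0,0,0],[0,0,-0.0015,0,0,0,0]]'
```

```text
clock: 10.28
tool_pos: [0.4788, -0.0739, 0.0706]
tool_rot: [0.998, -0.059, -0.0, -0.0]
ft_force: [0.6, 0.1, 0.8]
grip_width: 0.0006
finger_force: 0.0
clock: 10.45
tool_pos: [0.4792, -0.0743, 0.0705]
tool_rot: [0.998, -0.059, 0.0, 0.0]
ft_force: [0.3, 0.6, 0.1]
grip_width: 0.0007
finger_force: 0.0
```

```bash
python3 -m inch '[[0,0,-0.00125,0,0,0,0],[0,0,-0.00125,0,0,0,0]]'
```

```text
clock: 10.62
tool_pos: [0.4791, -0.0744, 0.07]
tool_rot: [0.998, -0.059, 0.0, 0.0]
ft_force: [0.1, 0.5, -0.6]
grip_width: 0.0006
finger_force: 0.0
```

```bash
python3 -m inch '[[0,0,-0.001,0,0,0,0],[0,0,-0.001,0,0,0,0]]'
```

```text
clock: 10.78
tool_pos: [0.4791, -0.0744, 0.0696]
tool_rot: [0.998, -0.059, 0.0, 0.0]
ft_force: [-0.0, 0.0, -1.2]
grip_width: 0.0006
finger_force: 0.0
```

```bash
python3 -m inch '[[0,0,-0.0005,0,0,0,0],[0,0,-0.0005,0,0,0,0]]'
```

```text
clock: 10.95
tool_pos: [0.4791, -0.0743, 0.0693]
tool_rot: [0.998, -0.059, -0.0, -0.0]
ft_force: [-0.1, -0.8, 0.1]
grip_width: 0.0005
finger_force: 0.0
```

```bash
python3 -m inch '[[0,0,-0.0006,0,0,0,0],[0,0,-0.0006,0,0,0,0]]'
```

```text
clock: 11.12
tool_pos: [0.4791, -0.0744, 0.0693]
tool_rot: [0.998, -0.059, -0.0, -0.0]
ft_force: [-0.7, 0.9, 1.4]
grip_width: 0.0005
finger_force: 0.8
```

Key 4 is touched. Now I hold briefly, lift, and go back over key 2.

```bash
python3 -m inch '[[0,0,0,0,0,0,0],[0,0,0,0,0,0,0]]' | grep force;  python3 -m inch '[[0,0,0.02,0,0,0,0],[0,0,0.05,0,0,0,0],[0,0,0.05,0,0,0,0],[0,0,0.05,0,0,0,0]]'; python3 -m inch '[[0.01,0.08,0,0,0,0,0],[0.02,0.16,0,0,0,0,0],[0.029,0.25,0,0,0,0,0],[0.029,0.25,0,0,0,0,0],[0.029,0.25,0,0,0,0,0],[0.029,0.25,0,0,0,0,0]]'
python3 - <<'E'
from h import *
p,d=imaging.capture("scene");cv2.imwrite("pics/c5.png",cv2.resize(p[150:275,200:345,::-1],None,fx=5,fy=4.6,interpolation=cv2.INTER_CUBIC))
E
```

```text
ft_force: [-1.2, -0.2, 2.7]
finger_force: 1.1
clock: 11.62
tool_pos: [0.4802, -0.0746, 0.0907]
tool_rot: [0.998, -0.059, 0.002, 0.0]
ft_force: [-0.1, -0.7, -1.3]
grip_width: 0.0003
finger_force: 0.0
clock: 12.12
tool_pos: [0.4905, 0.0255, 0.0889]
tool_rot: [0.998, -0.059, -0.0, 0.0]
ft_force: [0.2, -0.3, -0.6]
grip_width: 0.0003
finger_force: 0.0
```

View pics/c5.png

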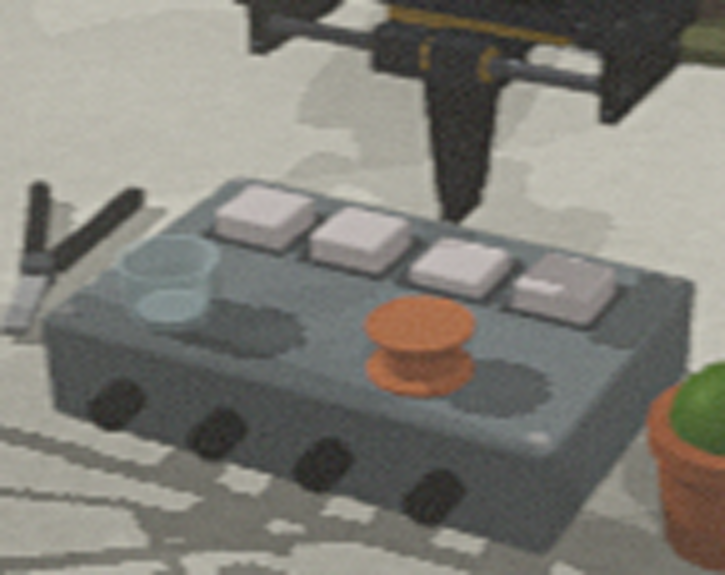

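Key 2, at (460,265), is still latched, and the other three are out and unmoved. Now I press it.

```bash
python3 -m inch '[[0,0,-0.02,0,0,0,0],[0,0,-0.04,0,0,0,0],[0,0,-0.056,0,0,0,0],[0,0,-0.06,0,0,0,0],[0,0,-0.063,0,0,0,0],[0,0,-0.066,0,0,0,0],[0,0,-0.069,0,0,0,0],[0,0,-0.072,0,0,0,0],[0,0,-0.072,0,0,0,0],[0,0,-0.072,0,0,0,0]]';python3 -m inch '[[0,0,-0.002,0,0,0,0],[0,0,-0.002,0,0,0,0],[0,0,-0.002,0,0,0,0]]'
```

```text
clock: 13.0
tool_pos: [0.4899, 0.0249, 0.0609]
tool_rot: [0.998, -0.059, -0.001, 0.001]
ft_force: [-5.6, -1.3, 8.2]
grip_width: 0.0003
finger_force: 4.1
clock: 13.25
tool_pos: [0.49, 0.0249, 0.0602]
tool_rot: [0.998, -0.059, -0.001, 0.001]
ft_force: [-5.6, -2.8, 8.5]
grip_width: -0.0
finger_force: 4.5
```

```bash
python3 -m inch '[[0,0,-0.002,0,0,0,0],[0,0,-0.002,0,0,0,0],[0,0,-0.002,0,0,0,0]]';python3 -m inch '[[0,0,-0.002,0,0,0,0],[0,0,-0.002,0,0,0,0],[0,0,-0.002,0,0,0,0]]'
```

```text
clock: 13.5
tool_pos: [0.49, 0.0249, 0.0595]
tool_rot: [0.998, -0.059, -0.001, 0.001]
ft_force: [-5.5, -2.1, 9.5]
grip_width: 0.0006
finger_force: 4.7
clock: 13.75
tool_pos: [0.49, 0.0249, 0.0592]
tool_rot: [0.998, -0.059, -0.002, 0.001]
ft_force: [-7.5, -1.3, 12.3]
grip_width: 0.0006
finger_force: 6.2
```

Force is now climbing at constant depth, so the key is at its bottom stop. One small extra push to be sure, then I release and rise well clear.

```bash
python3 -m inch '[[0,0,-0.001,0,0,0,0],[0,0,-0.001,0,0,0,0],[0,0,-0.001,0,0,0,0]]'
python3 -m inch '[[0,0,0.01,0,0,0,0],[0,0,0.03,0,0,0,0],[0,0,0.1,0,0,0,0],[0,0,0.2,0,0,0,0],[0,0,0.3,0,0,0,0],[0,0,0.4,0,0,0,0],[0,0,0.4,0,0,0,0],[0,0,0.4,0,0,0,0]]'
python3 -m inch '[[-0.1,-0.2,0.1,0,0,0,0],[-0.2,-0.4,0.1,0,0,0,0],[-0.2,-0.6,0.1,0,0,0,0],[-0.2,-0.7,0.1,0,0,0,0],[-0.2,-0.8,0.1,0,0,0,0],[-0.2,-0.8,0.1,0,0,0,0],[-0.2,-0.8,0.1,0,0,0,0],[-0.2,-0.8,0.1,0,0,0,0],[-0.2,-0.8,0.1,0,0,0,0],[-0.2,-0.8,0.1,0,0,0,0]]'
python3 - <<'E'
from h import *
p,d=imaging.capture("top");keys(p,d)
p,d=imaging.capture("scene");cv2.imwrite("pics/c6.png",cv2.resize(p[150:275,200:345,::-1],None,fx=5,fy=4.6,interpolation=cv2.INTER_CUBIC))
E
```

```text
clock: 14.0
tool_pos: [0.49, 0.0249, 0.0592]
tool_rot: [0.998, -0.059, -0.002, 0.001]
ft_force: [-8.9, -2.9, 14.5]
grip_width: 0.0002
finger_force: 7.4
clock: 14.67
tool_pos: [0.4926, 0.0254, 0.221]
tool_rot: [0.998, -0.059, 0.003, -0.0]
ft_force: [-0.5, 0.3, -0.6]
grip_width: -0.0
finger_force: 0.0
clock: 15.5
tool_pos: [0.4094, -0.2957, 0.2551]
tool_rot: [0.998, -0.061, -0.002, -0.001]
ft_force: [1.0, -0.1, -0.8]
grip_width: 0.0003
finger_force: 0.0
[256.4 249.4] 257 bbox [248 241  18  18] [0.4965 0.0741 0.0684] z med/mean 0.0686 0.0686 133 6.340191841125488
[281.7 252.3] 256 bbox [273 244  18  18] [0.4906 0.0243 0.0682] z med/mean 0.0684 0.0684 132 7.125016689300537
[306.9 255.2] 253 bbox [299 247  17  17] [ 0.4845 -0.0248  0.0721] z med/mean 0.0681 0.068 132 4.763641834259033
[332.1 258. ] 254 bbox [324 250  17  17] [ 0.4788 -0.0741  0.0724] z med/mean 0.0686 0.076 133 5.710592269897461
```

View pics/c6.png

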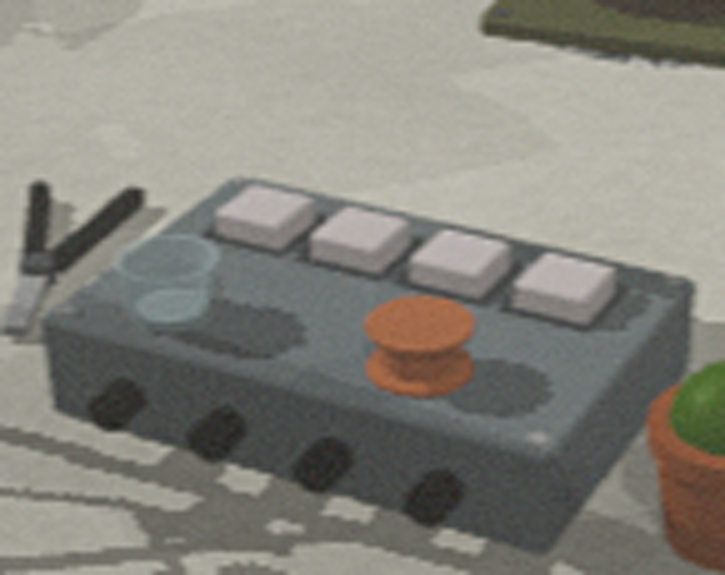

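All four keys now stand at the same height (z about 0.068, key 2 at (460,262)), and nothing else has moved.

```bash
python3 -c "
from cell import ctrl
print(ctrl.job_done())"
```

```text
the job is handed in; nothing more can be done
None
```

I tapped all four keys lightly from left to right (at most about 3 N), then pressed latched key 2 to its stop and let go; the last pictures show all four fully out and nothing else moved, and I handed the job in at about 16 s (no verdict was returned).

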